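# Fit the index plate on the drilling stand

### The job

Pick up the round index plate and gently lower it over the stand's upright shaft and its anti-rotation pin together, turning it by feel until the pin enters its hole and the plate sits flush on the stand; never force it down on the pin. Then slide the stand's latch fully home over the plate's rim and leave everything released. Leave the hammer, the bin and the wooden offcut where they are.

Things in the scene. Friction and masses are not known exactly. Their poses are not given: they have to be found in the camera images.
- plate_hub (a point): Loose bare-aluminium index plate (0.22-0.45 kg), flat on the bench: a disc 130 mm across, 8 mm thick, with a square hub on top, 34 mm across flats, 38 mm tall. This point: on the hub's axis, 34 mm above the underside, 26 mm above the disc, 12 mm below the hub's top; grip here. x and y are square to the flats, z up. A 17.5 mm bore runs through hub and disc.
- plate_under (a point): Centre of the index plate's underside (mouth of the bore), 34 mm below plate_hub, same axes.
- plate_hole (a point): The plate's pin hole, at the underside: one 9.5 mm round hole through the disc, 35 mm from the bore's axis along the plate's own +x. (The ring of small dark dots near the rim is only marking.)
- stand_seat (a point): Middle of the stand's flat steel flange (110 mm diameter), on the shaft's axis, 50 mm above the bench: the face the plate must lie on. z up; the pin is about on +x, the latch on +y. The stand (grey base 140 mm square, 18 mm thick) is fixed. More than 40 N on the pin or shaft before the plate is home is forcing; 5 to 10 N is enough.
- shaft_tip (a point): Top of the stand's upright steel shaft, 60 mm above stand_seat. The shaft is 16 mm in diameter; its last 10 mm taper to 8 mm. It enters the plate's bore 40 mm before the pin meets the plate.
- slot_middle (a point): Middle of the curved slot in the flange that the steel pin is clamped in, 35 mm from the shaft's axis on stand_seat's +x. The pin (8 mm diameter, 20 mm tall, chamfered 0.4 mm) stands in the slot up to 0.55 rad (31 degrees) round the shaft to either side of this point. It stays put, but where is not measured: see or feel it. Plate on the pin's top: 20 mm above its seat. In the hole: about 0.02 rad play each way.
- latch_knob (a point): The latch's black upright knob, 14 mm square, 30 mm tall; this point is on its axis, 11 mm below its top, 86 mm above the bench. Open, it is 108 mm from the shaft's axis on stand_seat's +y; it slides straight to the shaft (-y). Its flat steel tongue (24 mm wide, 8 mm thick, tip 36 mm ahead of the knob's axis) passes 2 mm above a fully seated plate and runs into one that is not.
- latch (a joint): How far the latch has slid towards the shaft, in m: 0 open, 0.024 fully home. It takes about 3 N to slide and stays where it is left.
- hammer: Bystander: a hammer lying on the bench, 280 mm long.
- bin: Bystander: an open grey plastic bin, 170 mm square, 100 mm tall; origin at the centre of its underside.
- offcut: Bystander: a wooden offcut, 130 x 70 x 36 mm; origin at the centre of its underside.

How it is judged:
On the way, in this order (a step that is already met when the one before it is completed fails the run):
1. the plate sits flush on the stand, over shaft and pin (z of plate_under in the frame of stand_seat between -0.003 and 0.002 m and horizontal distance between plate_under and stand_seat below 0.003 m and angle between the z axis of plate_under and the z axis of stand_seat, either way round below 0.04 rad), for 0.2 s.
2. the latch is fully home over the plate's rim (value of joint latch above 0.02 m), for 0.2 s.
At the end, for the whole second after the job is handed in: The plate lies flush on the stand's flange with shaft and pin through it (underside within 2 mm of the seat in height, 3 mm sideways, tilted less than 0.04 rad), the latch is at least 20 mm in, and the hammer, bin and offcut are within 20 mm of where they were (all of step 1 and value of joint latch above 0.02 m and distance of each of hammer, bin, offcut from where it was at the start of the episode below 0.02 m); the robot touches nothing.
It fails at once if the plate is forced against the pin or shaft before it is home (more than 40 N while over 4 mm above its seat) (contact force between plate and stand above 40 N and z of plate_under in the frame of stand_seat above 0.004 m).
It fails at once if a bystander is pushed about (more than 20 mm) (distance of any of hammer, bin, offcut from where it was at the start of the episode above 0.02 m).
It also fails if it takes over 72 s, if anything falls off the work surface, if the arm or the gripper's body presses on something with over 40 N, if the wrist force passes 120 N, or if a joint passes its speed limit or range.

### The arm

A 6-joint arm with a two-finger parallel gripper is mounted at the origin on the work surface. World frame = base frame: x ahead of the robot, y to its left, z up, the work surface at z = 0. Lengths are in m, angles in rad, forces in N, time in s.
With the tool pointing down it reaches from about 0.3 to 0.875 m from the base axis. Payload 6.4 kg.
Tool frame: the origin (TCP) lies between the finger pads; the fingertips stand 22 mm ahead of it and the grasp point (between the pads) lies 3 mm ahead of it; y points along the fingers, z is the direction in which the jaws open and shut, and the axes are right-handed (so a half turn about y gives the same grasp; the last joint's range is limited). The gripper opens to 88 mm and grips with 3 to 60 N. Pads are 18 mm wide; open, the fingers measure 123 mm over their backs; the gripper's body (75 mm by 187 mm) begins 45 mm behind the grasp point.
Start: joints at [0.959, 0.181, 1.607, -0, 1.354, -0.206], TCP at [0.227, 0.528, 0.261] pointing down, gripper open.
Joint ranges: [-2.99, 2.99], [-0.89, 2.07], [0.3, 2.58], [-1.14, 4.28], [0, 2.63], [-3.12, 3.12]. Speed limits (rad/s): [2.57, 2.57, 3.01, 3.14, 3.14, 3.14].

### API

Orientations are given as [roll, pitch, yaw] about the fixed x, y, z axes, in that order (R = Rz(yaw) Ry(pitch) Rx(roll)).
In Python, from station import robot gives the robot as it stands.
- The arm moves only by the shell command python3 -m handwheel 'ROWS' [FORCE]. ROWS is JSON, a list that holds one entry, the list of rows, each a list of 5 numbers: the shift along the tool's x, y, z in m, then the turn about the tool's y in degrees, then the finger opening in m, from 0 to 0.0881. In form: [[[tx, ty, tz, turn, gripper], ...]]. A call has exactly 10 rows; each row shifts and turns the pose as measured when the row begins, along the tool's axes as they then stand; what a row does not reach is not made up. A row lasts 1/10 s, in which the tool goes at most 50 mm and 8.59 degrees, less where a joint would pass 70% of its speed; a pose out of reach is approached as far as the arm can. A call is refused whole if a number of a shift passes 0.05 or a number of a turn 8.59, either way. A call with a gripper value outside its range is refused whole. The fingers move at their own pace and stop on an object; FORCE is the grip in N (left out, the last holds). Time passes only in rows, so rows that do not move let the fingers close, or fill a call up. It gives the time, the measured TCP pose, the force and the opening at its end, in the units of the state.
- robot.get_state(): the state, without advancing time (a new reading comes with each control period).
- robot.get_image(name): name is "scene" or "top"; returns a dict with "frame" (480x640x3 uint8, red, green, blue), "z_map" (480x640 float32, m along the optical axis (not along the pixel's ray), 0 where there is no reading), "mtx" (3x3 intrinsics, pixels), "k1" (the pictures are not rectified: a ray, as slopes to the right and down, at radius r is drawn at 1 + k1 r^2 times it, then the intrinsics apply), "view" (4x4, takes a point from world to camera coordinates). Camera axes: x right, y down, z forward; pixel columns grow to the right and rows downward; lengths in m; the calibration is good to about 2 mm. A picture is of the moment at which its call begins.
- robot.finish_job(): hands the job in, once; it reports no verdict.
The state is a dict: "t": time; "q": joint angles; "joint_vel": joint speeds; "effort": joint torques, N m; "eef_pos": TCP position; "tcp_rot": TCP orientation; "force": force on the tool from outside, world axes, zero at the start; "wrist_torque": the same for the moment, N m; "finger_gap": finger opening in m.
Only numpy, scipy, OpenCV 4.12 (cv2) and the standard library are available. Lean on these libraries where they do the work, as an engineer would, in place of code of your own. Each camera call takes 0.05 s, during which the arm holds its last target.

## Working session

There is one attempt and no reset: what is moved stays moved. The work goes in short steps, Python scripts to look and compute and a shell command to move; the robot and the scene stay as the last step left them, time stands still between calls to the robot, and variables do not carry over. Pictures are saved under pics/ and viewed, and the job is handed in when it is done.

```bash
mkdir -p pics; ls
python3 - <<'E'
from station import robot
import cv2
s=robot.get_state()
for k,v in s.items(): print(k,v)
for n in ("scene","top"):
    d=robot.get_image(n); cv2.imwrite(f"pics/{n}0.png",d["frame"][:,:,::-1]); print(n,d["mtx"],d["k1"],d["view"])
E
```

```text
pics
t 0.0
q [ 9.58705034e-01  1.81524970e-01  1.60797227e+00  1.06986623e-05
  1.35379038e+00 -2.06309581e-01]
joint_vel [-0.0005255  -0.00174328 -0.00028783 -0.00096855  0.00105601 -0.00105299]
effort [ 1.04739476e-03 -4.33858788e+01 -3.41851616e+01  7.03766383e-02
  3.85062851e-02 -1.14381683e-04]
eef_pos [0.22667769 0.52791047 0.25983641]
tcp_rot [-1.57245321e+00  3.57435673e-04 -4.05784321e-01]
force [0.52655891 0.70986526 0.39999706]
wrist_torque [-0.02850201  0.01069545 -0.01208024]
finger_gap 0.0881968031113039
scene [[609.92917743   0.         326.42620829]
 [  0.         609.92917743 227.88027596]
 [  0.           0.           1.        ]] -0.213611285265069 [[-0.46360608  0.88582617 -0.01952972  0.305922  ]
 [ 0.60562752  0.30071848 -0.73673856 -0.32591977]
 [-0.64674934 -0.35338421 -0.67589562  2.03523525]
 [ 0.          0.          0.          1.        ]]
top [[433.17541173   0.         318.49964277]
 [  0.         433.17541173 240.20911964]
 [  0.           0.           1.        ]] -0.028785744360231666 [[-0.01100653 -0.99988296  0.01062641 -0.00146939]
 [-0.99400147  0.00978413 -0.1089282   0.63124564]
 [ 0.10881148 -0.01176159 -0.99399282  1.30921481]
 [ 0.          0.          0.          1.        ]]
```

View pics/scene0.png

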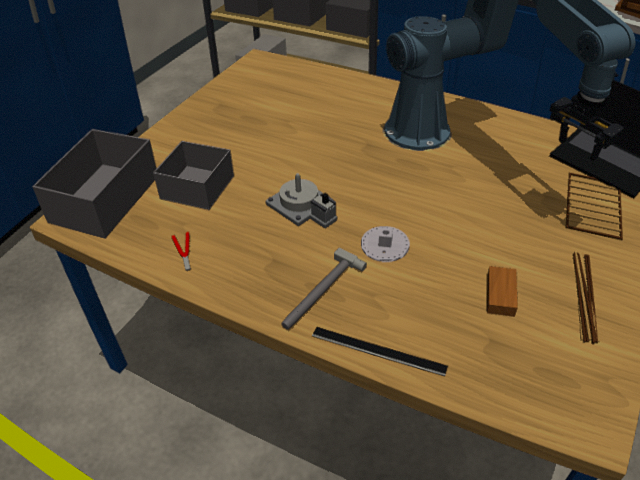

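View pics/top0.png

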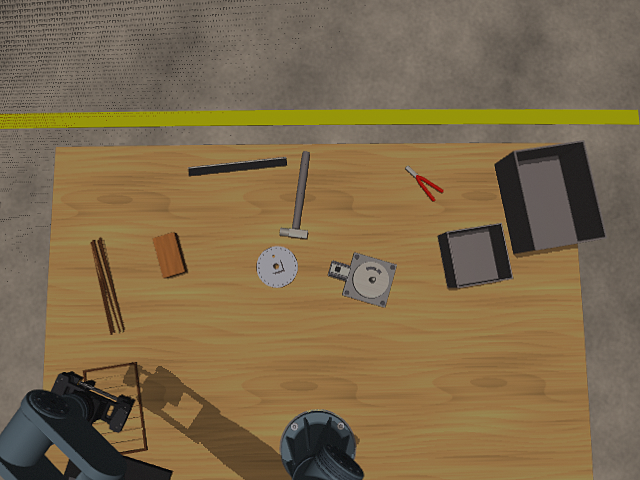

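The top view shows the plate near (277,267), the stand near (371,280) with the latch knob at about (338,269), and the hammer head at (294,233), close to the plate. Next I'll zoom in.

```bash
cat > h.py <<'E'
import numpy as np, cv2
from station import robot
def dist(d): return np.array([d["k1"],0,0,0,0.])
def proj(d,P):
    V=d["view"]; r,_=cv2.Rodrigues(V[:3,:3]); return cv2.projectPoints(np.float64(P).reshape(-1,1,3),r,V[:3,3],d["mtx"],dist(d))[0].reshape(-1,2)
def ray(d,uv):
    n=cv2.undistortPoints(np.float64(uv).reshape(-1,1,2),d["mtx"],dist(d)).reshape(-1,2)
    R=d["view"][:3,:3]; t=d["view"][:3,3]
    return -R.T@t, np.c_[n,np.ones(len(n))]@R
def onz(d,uv,z):
    o,v=ray(d,uv); return o+v*((z-o[2])/v[:,2])[:,None]
def cloud(d):
    z=d["z_map"]; vv,uu=np.nonzero(z>0); o,v=ray(d,np.c_[uu,vv]); return np.c_[uu,vv],o+v*z[vv,uu][:,None]
def crop(d,u,v,w,h,k,fn):
    c=d["frame"][v:v+h,u:u+w,::-1]; cv2.imwrite(fn,cv2.resize(c,None,fx=k,fy=k,interpolation=cv2.INTER_CUBIC))
E
python3 - <<'E'
from h import *
d=robot.get_image("top"); crop(d,245,225,160,90,5,"pics/tc.png")
s=robot.get_image("scene"); crop(s,260,165,160,110,5,"pics/sc.png")
for n,x in(("top",d),("scene",s)):
    uv,P=cloud(x)
    for lo,hi,nm in((.004,.012,"disc"),(.045,.054,"flange"),(.042,.05,"hubtop"),(.085,.115,"high")):
        m=(P[:,2]>lo)&(P[:,2]<hi)&(P[:,0]>.3)&(P[:,0]<.6)&(abs(P[:,1])<.25)
        for a,b in((-.25,-.06),(-.06,.04),(.04,.2)):
            k=m&(P[:,1]>a)&(P[:,1]<b)
            if k.sum()>3: print(n,nm,k.sum(),P[k].min(0).round(4),P[k].max(0).round(4),np.median(P[k],0).round(4))
E
```

```text
top disc 319 [ 0.3003 -0.25    0.004 ] [ 0.599  -0.0602  0.0117] [ 0.4006 -0.1414  0.005 ]
top disc 253 [ 0.3024 -0.0589  0.004 ] [0.5999 0.0397 0.0112] [ 0.4368 -0.0081  0.005 ]
top disc 1262 [0.3002 0.0413 0.004 ] [0.5987 0.1987 0.012 ] [0.5291 0.1199 0.0071]
top flange 887 [ 0.4547 -0.2187  0.045 ] [ 0.5613 -0.0627  0.054 ] [ 0.5067 -0.1635  0.0499]
top flange 5 [ 0.5228 -0.0482  0.0481] [ 0.559  -0.0417  0.053 ] [ 0.5408 -0.0448  0.051 ]
top flange 61 [0.5307 0.1045 0.045 ] [0.5703 0.1439 0.0522] [0.549  0.1227 0.0472]
top hubtop 496 [ 0.4547 -0.2187  0.0421] [ 0.5613 -0.1114  0.05  ] [ 0.5065 -0.1658  0.0481]
top hubtop 82 [0.5307 0.1045 0.0422] [0.5734 0.1443 0.0499] [0.5505 0.1259 0.0455]
top high 42 [ 0.5023 -0.1708  0.0889] [ 0.5446 -0.0604  0.1128] [ 0.5113 -0.1593  0.1012]
top high 6 [ 0.5357 -0.0578  0.096 ] [ 0.5446 -0.0548  0.1003] [ 0.5388 -0.0576  0.0976]
scene disc 635 [ 0.302  -0.2498  0.004 ] [ 0.5999 -0.0601  0.012 ] [ 0.4074 -0.1293  0.0058]
scene disc 662 [ 0.3026 -0.0595  0.004 ] [0.5995 0.0399 0.012 ] [ 0.4567 -0.0103  0.0054]
scene disc 1456 [0.3012 0.0401 0.004 ] [0.6    0.1998 0.012 ] [0.5142 0.1282 0.0071]
scene flange 570 [ 0.4532 -0.2234  0.045 ] [ 0.566  -0.0613  0.054 ] [ 0.5173 -0.1596  0.0513]
scene flange 33 [ 0.5263 -0.0584  0.045 ] [ 0.5703 -0.0408  0.0538] [ 0.5488 -0.0472  0.0489]
scene flange 100 [0.5325 0.1017 0.045 ] [0.5746 0.1406 0.0529] [0.5547 0.1201 0.0482]
scene hubtop 208 [ 0.4532 -0.2234  0.0422] [ 0.566  -0.0608  0.05  ] [ 0.5359 -0.1526  0.0483]
scene hubtop 32 [ 0.5263 -0.0571  0.0421] [ 0.5703 -0.041   0.05  ] [ 0.5495 -0.0482  0.0457]
scene hubtop 100 [0.5325 0.0998 0.0421] [0.576  0.1406 0.0499] [0.5569 0.1202 0.047 ]
scene high 79 [ 0.5043 -0.1763  0.0851] [ 0.5501 -0.0602  0.1137] [ 0.5161 -0.1623  0.0982]
scene high 14 [ 0.5341 -0.0599  0.0855] [ 0.5514 -0.0547  0.1025] [ 0.5401 -0.0587  0.0922]
```

View pics/tc.png

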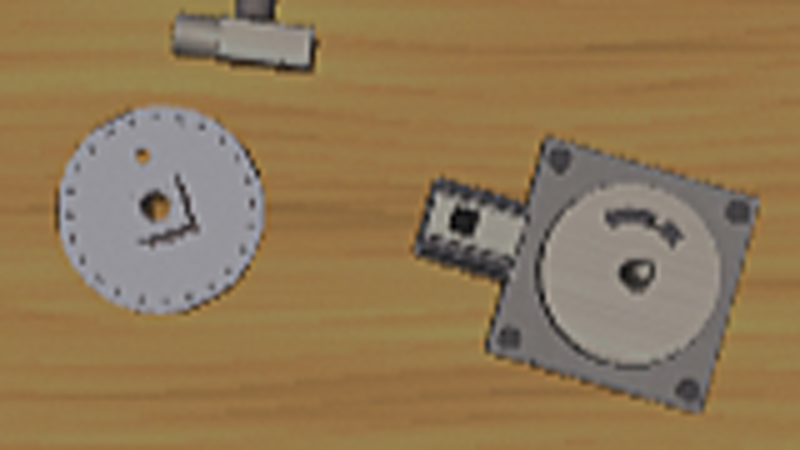

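View pics/sc.png

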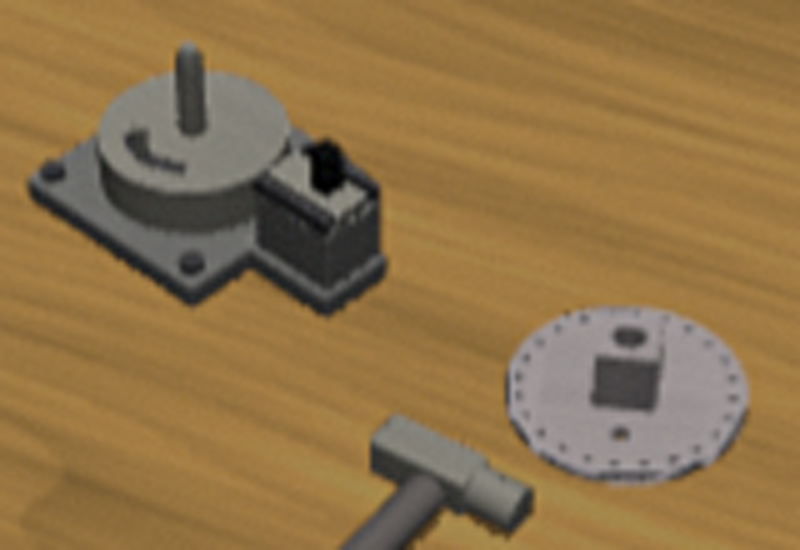

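Top crop: disc centre ≈(162,210), pin hole ≈(142,155), shaft ≈(636,272), slot from (607,213) to (680,242), knob ≈(463,221). Next I'll fit these properly.

Run:
```python
from h import *
from scipy.optimize import least_squares
d=robot.get_image("top"); s=robot.get_image("scene")
def circ(P):
    f=lambda p: np.hypot(P[:,0]-p[0],P[:,1]-p[1])-p[2]
    r=least_squares(f,[*P[:,:2].mean(0),.06],loss="soft_l1",f_scale=.002); return r.x
# plate
for n,x,c in(("top",d,(277,267)),("scene",s,(385,243))):
    hsv=cv2.cvtColor(x["frame"],cv2.COLOR_RGB2HSV)
    m=((hsv[:,:,1]<50)&(hsv[:,:,2]>110)).astype(np.uint8)
    nl,lab,st,ce=cv2.connectedComponentsWithStats(m)
    l=lab[c[1],c[0]]; 
    if l==0: l=lab[c[1]+12,c[0]+5]
    print(n,st[l],ce[l])
    cn=max(cv2.findContours((lab==l).astype(np.uint8),0,1)[0],key=len).reshape(-1,2)
    h=cv2.convexHull(cn).reshape(-1,2)
    print("disc",circ(onz(x,h,.008)).round(4))
def tp(u,v): return (245+ (u+.5)/5-.5,225+(v+.5)/5-.5)
def sp(u,v): return (260+ (u+.5)/5-.5,165+(v+.5)/5-.5)
print("top hole",onz(d,[tp(142,155)],.008),"bore top",onz(d,[tp(155,207)],.046),"disc c",onz(d,[tp(162,210)],.008))
print("scene hole",onz(s,[sp(620,433)],.008),"bore",onz(s,[sp(629,337)],.046))
print("top knob",onz(d,[tp(463,221)],.097),"flange c",onz(d,[tp(630,275)],.05),"slot",onz(d,[tp(607,213),tp(645,222),tp(680,242)],.05))
print("shaft tip top",onz(d,[tp(640,270)],.11),"scene tip",onz(s,[sp(188,46)],.11))
print("scene knob top",onz(s,[sp(326,148)],.097),"slot",onz(s,[sp(132,138),sp(145,158),sp(180,168)],.05))
crop(d,340,250,60,60,10,"pics/t2.png"); crop(s,270,170,70,50,10,"pics/s2.png")
```

```text
top [ 257  246   41   42 1247] [276.63672815 266.57738573]
disc [0.5527 0.1241 0.0645]
scene [ 362  227   47   34 1123] [384.76224399 243.34105076]
disc [0.554  0.1203 0.0657]
top hole [[0.58675573 0.13544428 0.008     ]] bore top [[0.55201201 0.12394297 0.046     ]] disc c [[0.5520072  0.12288395 0.008     ]]
scene hole [[0.58443538 0.13096988 0.008     ]] bore [[0.55234722 0.12021862 0.046     ]]
top knob [[ 0.53933057 -0.06131336  0.097     ]] flange c [[ 0.50741851 -0.16500906  0.05      ]] slot [[ 0.54525895 -0.15183904  0.05      ]
 [ 0.53951988 -0.17493734  0.05      ]
 [ 0.52710735 -0.19602412  0.05      ]]
shaft tip top [[ 0.50922585 -0.1630458   0.11      ]] scene tip [[ 0.50758534 -0.16902129  0.11      ]]
scene knob top [[ 0.53893828 -0.06610774  0.097     ]] slot [[ 0.52941411 -0.19672889  0.05      ]
 [ 0.54157475 -0.18105953  0.05      ]
 [ 0.54050521 -0.15892511  0.05      ]]
```

View pics/t2.png

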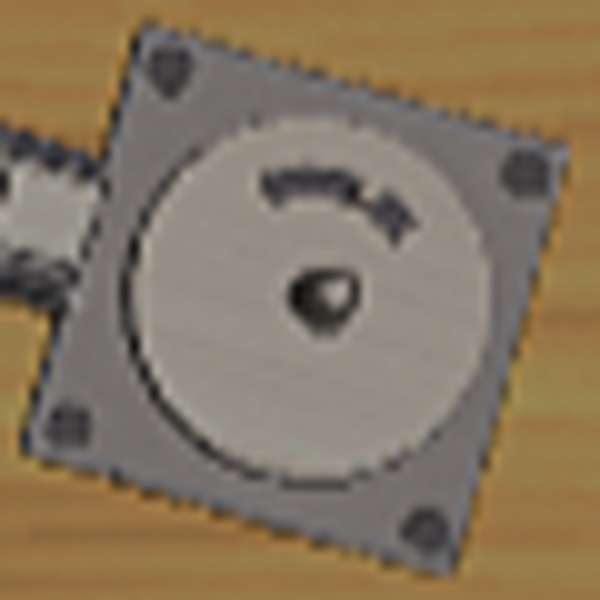

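View pics/s2.png

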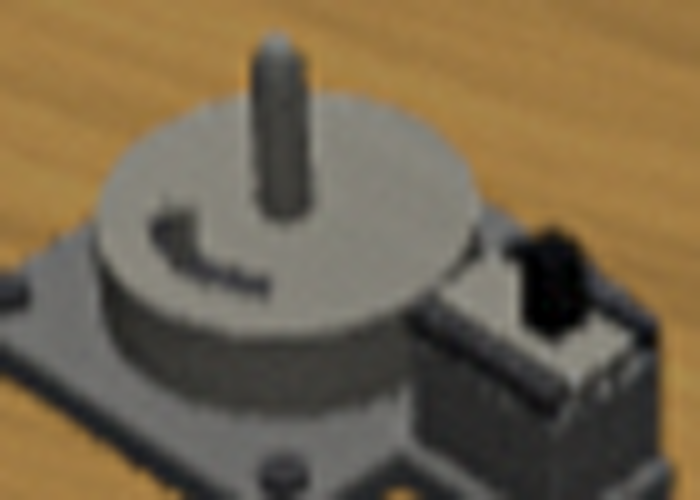

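Run:
```python
from h import *
d=robot.get_image("top"); s=robot.get_image("scene")
yaw=np.radians(-16.5)
for n,x,c,(u0,v0,w,h) in(("t",d,(.5083,-.1638),(350,258,40,30)),("s",s,(.5078,-.1682),(276,172,40,36))):
    ims=[]
    k=14
    base=cv2.resize(x["frame"][v0:v0+h,u0:u0+w,::-1],None,fx=k,fy=k,interpolation=cv2.INTER_NEAREST)
    base=cv2.convertScaleAbs(base,alpha=1.3)
    def dr(P,col):
        q=((proj(x,P)-[u0,v0]+.5)*k).astype(int); cv2.polylines(base,[q.reshape(-1,1,2)],False,col,1)
    a=np.linspace(-.55,.55,30)+yaw
    t=np.linspace(0,2*np.pi,40)
    for rr in(.031,.039): dr(np.c_[c[0]+rr*np.cos(a),c[1]+rr*np.sin(a),0*a+.05],(0,255,0))
    dr(np.c_[c[0]+.004*np.cos(t),c[1]+.004*np.sin(t),0*t+.11],(255,255,0))
    dr(np.c_[c[0]+.055*np.cos(t),c[1]+.055*np.sin(t),0*t+.05],(255,0,0))
    for th,col in((-20,(0,0,255)),(-10,(0,160,255)),(0,(255,0,255))):
        b=yaw+np.radians(th); px,py=c[0]+.035*np.cos(b),c[1]+.035*np.sin(b)
        for z in(.05,.07): dr(np.c_[px+.004*np.cos(t),py+.004*np.sin(t),0*t+z],col)
    cv2.imwrite(f"pics/ov_{n}.png",base)
```

```text
(no output)
```

View pics/ov_t.png

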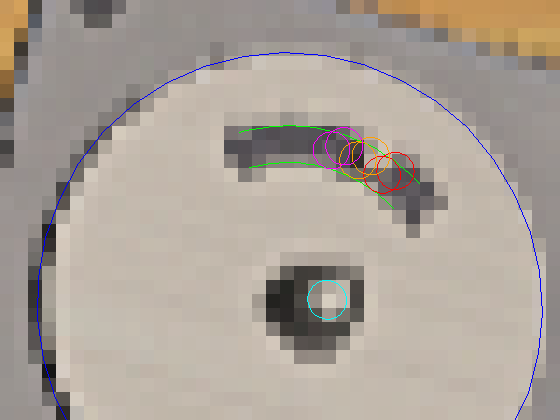

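View pics/ov_s.png

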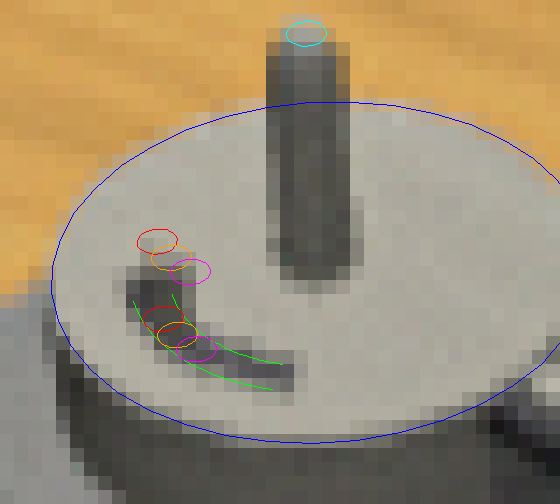

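Estimates:
- **Plate:** centre about (0.553, 0.122), yaw about 19°.
- **Stand:** axis about (0.508, −0.166), yaw about −16.5°.
- **Pin:** roughly −14° in the slot, so about −30° in world yaw. The top view gap at (365,170) and the scene blob at (165,290) both support this.

Distances between points match the given sizes. Now I'll move.

```bash
cat >> h.py <<'E'
def go(x,y,z,psi=None):
    s=robot.get_state(); p=s["eef_pos"]; ps=s["tcp_rot"][2]
    w=np.array([x,y,z])-p; X=np.array([np.cos(ps),np.sin(ps)]); Z=np.array([-np.sin(ps),np.cos(ps)])
    print("t",round(s["t"],2),"p",p.round(4),"rpy deg",np.degrees(s["tcp_rot"]).round(2),"F",s["force"].round(1),"gap",round(s["finger_gap"],4))
    print("tool shift mm",(1000*np.array([w[:2]@X,-w[2],w[:2]@Z])).round(1),"turn",None if psi is None else round(np.degrees(ps)-psi,2))
E
python3 -m handwheel '[[[0.042,0,-0.022,0,0.07],[0.042,0,-0.022,0,0.07],[0.042,0,-0.022,0,0.07],[0.042,0,-0.022,0,0.07],[0.042,0,-0.022,0,0.07],[0.042,0,-0.022,0,0.07],[0.042,0,-0.022,0,0.07],[0.042,0,-0.022,0,0.07],[0.042,0,-0.022,0,0.07],[0.042,0,-0.022,0,0.07]]]' 20
python3 -c "
from h import *; go(.553,.122,.15,19)"
```

```text
t: 1.4
eef_pos: [0.5342, 0.1529, 0.2618]
tcp_rot: [-1.566, -0.002, -0.394]
force: [1.3, 1.0, 0.7]
finger_gap: 0.07
t 1.4 p [0.5342 0.1529 0.2618] rpy deg [-89.71  -0.13 -22.55] F [1.3 1.  0.7] gap 0.07
tool shift mm [ 29.2 111.8 -21.3] turn -41.55
```

```bash
python3 -m handwheel '[[[0,0.01,0,-7,0.07],[0,0.01,0,-7,0.07],[0,0.01,0,-7,0.07],[0,0.01,0,-7,0.07],[0,0.01,0,-7,0.07],[0,0.01,0,-6.5,0.07],[0.004,0.01,-0.018,0,0.07],[0.004,0.01,-0.018,0,0.07],[0,0,0,0,0.07],[0,0,0,0,0.07]]]'
python3 - <<'E'
from h import *; go(.553,.122,.1,19)
d=robot.get_image("top"); crop(d,245,225,80,80,7,"pics/t3.png")
s=robot.get_image("scene"); crop(s,320,180,110,90,7,"pics/s3.png")
E
```

```text
t: 2.4
eef_pos: [0.5602, 0.1138, 0.1797]
tcp_rot: [-1.57, -0.008, 0.35]
force: [-0.2, -1.0, -1.0]
finger_gap: 0.0701
t 2.4 p [0.5602 0.1138 0.1797] rpy deg [-89.97  -0.44  20.08] F [-0.2 -1.  -1. ] gap 0.0701
tool shift mm [-3.9 79.7 10.2] turn 1.08
```

View pics/s3.png

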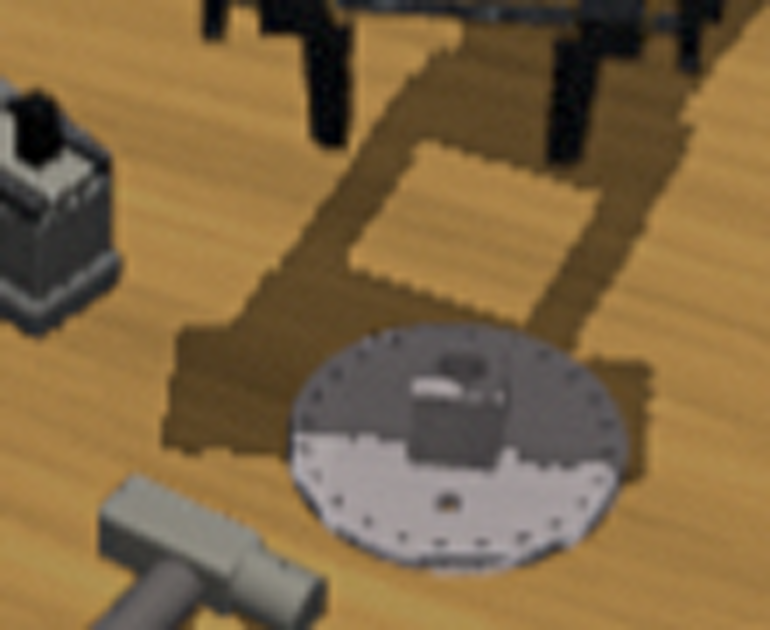

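The gripper sits above the plate and nothing is in its way. Lowering in two stages.

```bash
python3 -m handwheel '[[[-0.004,0,0.01,1,0.07],[0,0.02,0,0,0.07],[0,0.02,0,0,0.07],[0,0.02,0,0,0.07],[0,0.01,0,0,0.07],[0,0.006,0,0,0.07],[0,0.004,0,0,0.07],[0,0,0,0,0.07],[0,0,0,0,0.07],[0,0,0,0,0.07]]]'
python3 - <<'E'
from h import *; go(.553,.122,.037,19)
d=robot.get_image("top"); crop(d,245,225,80,80,7,"pics/t4.png")
s=robot.get_image("scene"); crop(s,320,180,110,90,7,"pics/s4.png")
E
```

```text
t: 3.5
eef_pos: [0.5562, 0.1275, 0.1055]
tcp_rot: [-1.574, -0.02, 0.338]
force: [-0.5, 0.1, -0.2]
finger_gap: 0.0699
t 3.5 p [0.5562 0.1275 0.1055] rpy deg [-90.16  -1.17  19.35] F [-0.5  0.1 -0.2] gap 0.0699
tool shift mm [-4.9 68.5 -4.2] turn 0.35
```

View pics/s4.png

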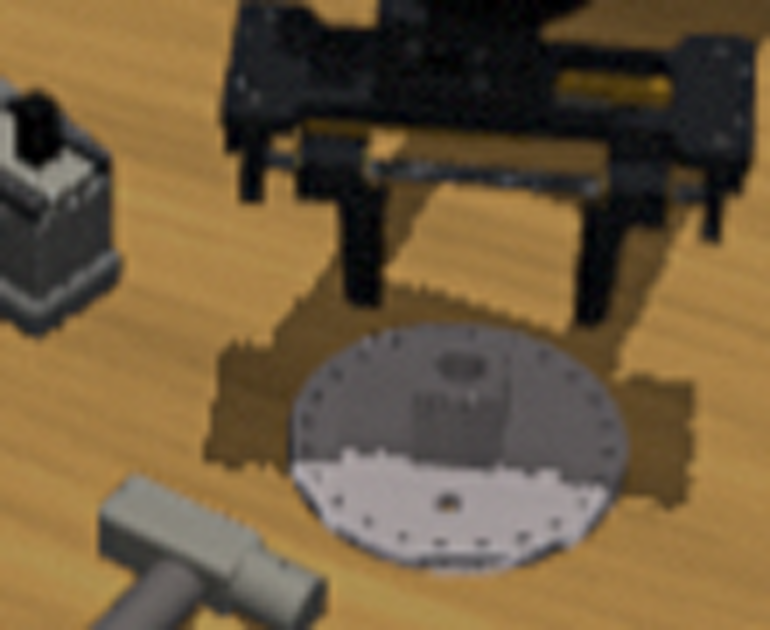

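```bash
python3 -m handwheel '[[[-0.003,0.005,-0.002,0.3,0.07],[-0.003,0.005,-0.002,0,0.07],[0,0.005,0,0,0.07],[0,0.005,0,0,0.07],[0,0.005,0,0,0.07],[0,0.005,0,0,0.07],[0,0.005,0,0,0.07],[0,0.004,0,0,0.07],[0,0,0,0,0.07],[0,0,0,0,0.07]]]'
python3 - <<'E'
from h import *; go(.553,.122,.037,19)
E
```

```text
t: 4.6
eef_pos: [0.5521, 0.1212, 0.0624]
tcp_rot: [-1.573, -0.02, 0.332]
force: [0.5, 0.0, 0.2]
finger_gap: 0.0701
t 4.6 p [0.5521 0.1212 0.0624] rpy deg [-90.14  -1.13  19.  ] F [0.5 0.  0.2] gap 0.0701
tool shift mm [ 1.1 25.4  0.5] turn -0.0
```

```bash
python3 -m handwheel '[[[0,0.005,0,0,0.07],[0,0.005,0,0,0.07],[0,0.005,0,0,0.07],[0,0.004,0,0,0.07],[0,0.003,0,0,0.07],[0,0.002,0,0,0.07],[0,0,0,0,0.07],[0,0,0,0,0.07],[0,0,0,0,0.07],[0,0,0,0,0.07]]]'
python3 - <<'E'
from h import *; go(.553,.122,.037,19)
d=robot.get_image("top"); crop(d,245,225,80,80,7,"pics/t5.png")
s=robot.get_image("scene"); crop(s,330,190,100,80,8,"pics/s5.png")
E
```

```text
t: 5.6
eef_pos: [0.5531, 0.1214, 0.0368]
tcp_rot: [-1.574, -0.021, 0.332]
force: [-0.9, -0.2, 0.0]
finger_gap: 0.07
t 5.6 p [0.5531 0.1214 0.0368] rpy deg [-90.16  -1.19  19.  ] F [-0.9 -0.2  0. ] gap 0.07
tool shift mm [ 0.1 -0.2  0.6] turn -0.0
```

View pics/s5.png

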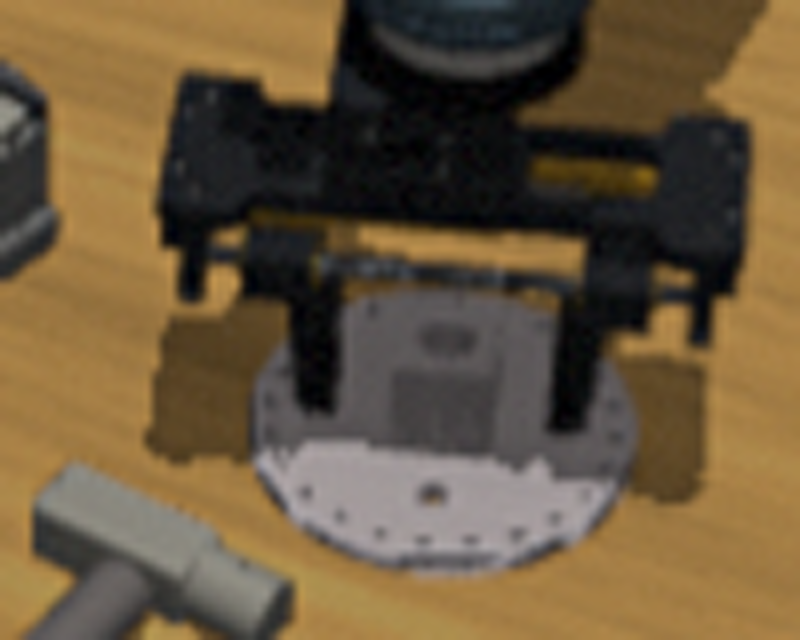

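The fingers straddle the hub evenly (315 and 570, with the hub's middle at 443). Closing.

```bash
python3 -m handwheel '[[[0,0,0,0,0.04],[0,0,0,0,0.02],[0,0,0,0,0.02],[0,0,0,0,0.02],[0,0,0,0,0.02],[0,0,0,0,0.02],[0,0,0,0,0.02],[0,0,0,0,0.02],[0,0,0,0,0.02],[0,0,0,0,0.02]]]' 30
python3 - <<'E'
from h import *; go(.553,.122,.037,19)
E
```

```text
t: 6.7
eef_pos: [0.5533, 0.1214, 0.0372]
tcp_rot: [-1.574, -0.021, 0.332]
force: [0.1, 0.7, 0.5]
finger_gap: 0.0339
t 6.7 p [0.5533 0.1214 0.0372] rpy deg [-90.16  -1.23  19.  ] F [0.1 0.7 0.5] gap 0.0339
tool shift mm [-0.1  0.2  0.7] turn 0.0
```

```bash
python3 -m handwheel '[[[0,-0.004,0,0,0.02],[0,-0.01,0,0,0.02],[0,-0.015,0,0,0.02],[0,-0.015,0,0,0.02],[0,-0.015,0,0,0.02],[0,-0.015,0,0,0.02],[0,-0.015,0,0,0.02],[0,-0.015,0,0,0.02],[0,-0.01,0,0,0.02],[0,0,0,0,0.02]]]'
python3 - <<'E'
from h import *; go(.508,-.166,.185,-30)
E
```

```text
t: 7.7
eef_pos: [0.5493, 0.121, 0.1622]
tcp_rot: [-1.574, -0.021, 0.332]
force: [0.2, 0.2, -3.1]
finger_gap: 0.0339
t 7.7 p [0.5493 0.121  0.1622] rpy deg [-90.17  -1.21  19.02] F [ 0.2  0.2 -3.1] gap 0.0339
tool shift mm [-132.5  -22.8 -257.9] turn 49.02
```

```bash
python3 -m handwheel '[[[0,-0.003,0,5,0.02],[0,-0.003,0,5,0.02],[0,-0.003,0,5,0.02],[0,-0.003,0,5,0.02],[0,-0.003,0,5,0.02],[0,-0.003,0,5,0.02],[0,-0.003,0,5,0.02],[0,-0.003,0,5,0.02],[0,0,0,5,0.02],[0,0,0,4,0.02]]]'
python3 - <<'E'
from h import *; go(.508,-.166,.185,-30)
E
```

```text
t: 8.7
eef_pos: [0.5441, 0.1207, 0.1825]
tcp_rot: [-1.562, -0.007, -0.558]
force: [-0.4, 0.4, -3.3]
finger_gap: 0.0336
t 8.7 p [0.5441 0.1207 0.1825] rpy deg [-89.47  -0.42 -31.97] F [-0.4  0.4 -3.3] gap 0.0336
tool shift mm [ 121.2   -2.5 -262.4] turn -1.97
```

```bash
cat >> h.py <<'E'
from scipy.spatial.transform import Rotation as Ro
Rg=Ro.from_euler("xyz",[-90.16,-1.2,19.0],degrees=True)
def tilt():
    s=robot.get_state(); n=(Ro.from_euler("xyz",s["tcp_rot"])*Rg.inv()).as_matrix()[:,2]; 
    u=Ro.from_euler("xyz",s["tcp_rot"]).inv().apply([0,0,1])
    print("plate normal mrad",(1000*n[:2]).round(1),"up in tool",u.round(4))
E
python3 -m handwheel '[[[0.01,0,-0.02,-0.2,0.02],[0.01,0,-0.02,-0.2,0.02],[0.01,0,-0.02,-0.2,0.02],[0.01,0,-0.02,-0.2,0.02],[0.01,0,-0.02,-0.2,0.02],[0.01,0,-0.02,-0.2,0.02],[0.01,0,-0.02,-0.2,0.02],[0.01,0,-0.02,-0.2,0.02],[0.01,0,-0.02,-0.2,0.02],[0,0,0,0,0.02]]]'
python3 - <<'E'
from h import *; go(.508,-.166,.185,-30);tilt()
E
```

```text
t: 9.7
eef_pos: [0.5223, -0.0856, 0.1756]
tcp_rot: [-1.565, 0.002, -0.525]
force: [-0.2, 0.5, -3.4]
finger_gap: 0.0339
t 9.7 p [ 0.5223 -0.0856  0.1756] rpy deg [-89.66   0.12 -30.08] F [-0.2  0.5 -3.4] gap 0.0339
tool shift mm [ 27.9  -9.4 -76.8] turn -0.08
plate normal mrad [ 15.6 -19.1] up in tool [-0.0022 -1.      0.0059]
```

```bash
python3 -m handwheel '[[[0.004,-0.002,-0.01,0,0.02],[0.004,-0.002,-0.01,0,0.02],[0.004,-0.002,-0.01,0,0.02],[0.003,-0.002,-0.01,0,0.02],[0.003,-0.001,-0.01,0,0.02],[0.003,0,-0.008,0,0.02],[0.002,0,-0.005,0,0.02],[0,0,0,0,0.02],[0,0,0,0,0.02],[0,0,0,0,0.02]]]'
python3 - <<'E'
from h import *; go(.508,-.166,.185,-30);tilt()
d=robot.get_image("top"); crop(d,320,230,100,90,7,"pics/t6.png")
s=robot.get_image("scene"); crop(s,245,120,110,100,6,"pics/s6.png")
E
```

```text
t: 10.7
eef_pos: [0.5089, -0.1556, 0.184]
tcp_rot: [-1.564, 0.004, -0.524]
force: [0.4, 0.4, -3.6]
finger_gap: 0.0336
t 10.7 p [ 0.5089 -0.1556  0.184 ] rpy deg [-89.63   0.25 -30.05] F [ 0.4  0.4 -3.6] gap 0.0336
tool shift mm [ 4.5 -1.  -9.5] turn -0.05
plate normal mrad [ 17.3 -20.7] up in tool [-0.0044 -1.      0.0065]
```

View pics/s6.png

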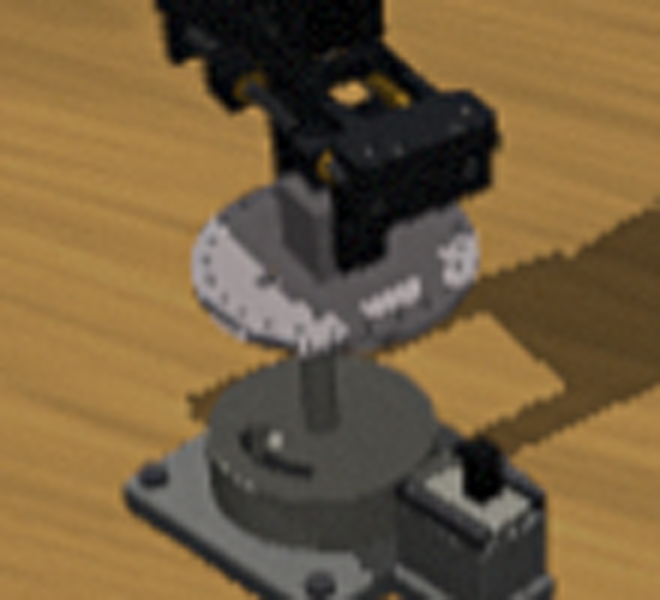

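View pics/t6.png

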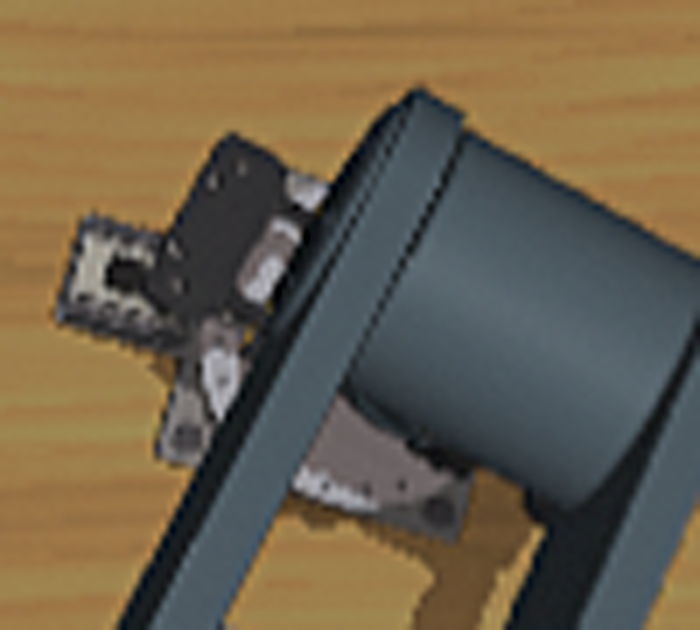

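The scene view now shows the lit pin top at crop (275,440). I'll measure its angle there and check the held plate's position against the shaft.

Run:
```python
from h import *
s=robot.get_image("scene")
f=s["frame"][185:205,283:303].astype(int).sum(2); print(f[2:16])
for uv in((290.6,192.9),(291,193)):
    P=onz(s,[uv],.07)[0]; v=P[:2]-[.5078,-.1683]; print(P,np.hypot(*v),np.degrees(np.arctan2(v[1],v[0])))
# disc in hand
uv,P=cloud(s); m=(abs(P[:,0]-.51)<.09)&(abs(P[:,1]+.16)<.09)&(P[:,2]>.146)&(P[:,2]<.162)
Q=P[m]; print(m.sum(),Q.min(0),Q.max(0)); A=np.c_[Q[:,:2],np.ones(len(Q))]; print(np.linalg.lstsq(A,Q[:,2],rcond=None)[0])
go(.5086,-.1677,.165,-30)
```

```text
[[224 229 214 225 223 227 226 222 228 230 232 224 186 156 174 177 160 153
  197 227]
 [226 227 233 230 222 227 224 227 223 231 227 224 191 156 169 176 172 149
  202 222]
 [228 227 230 214 224 221 226 222 227 223 223 222 190 153 168 173 172 149
  173 221]
 [221 231 224 198 214 208 202 219 225 226 231 222 213 157 170 176 163 156
  193 222]
 [218 211 201 159 176 182 171 228 232 219 222 228 223 175 177 173 164 174
  209 224]
 [223 199 131 101 161 153 186 357 349 227 219 219 220 213 199 199 208 211
  225 215]
 [224 211  93 101 161 174 255 430 414 237 216 221 224 222 225 222 215 225
  226 217]
 [236 226 136  94 167 168 218 344 331 231 217 218 223 216 224 225 222 227
  223 218]
 [223 229 204 139 151 151 135 183 215 223 226 223 228 228 221 221 222 223
  224 219]
 [225 222 237 200 161 135  96 110 148 184 216 211 229 228 223 221 218 228
  221 218]
 [241 226 230 223 195 152 113  93 100 116 148 151 164 180 212 221 219 221
  222 225]
 [217 232 217 233 225 215 186 162 160 127 105 100 103 113 194 224 222 218
  220 221]
 [174 274 229 232 224 229 231 211 205 196 185 160 151 143 207 224 223 226
  222 216]
 [150 233 240 305 229 225 232 228 228 232 224 211 212 203 225 222 221 220
  226 220]]
[ 0.54705333 -0.17000583  0.07      ] 0.039290379737104995 -2.4883393631735533
[ 0.5469423  -0.16878188  0.07      ] 0.03914526344496284 -0.7053330406556387
804 [ 0.458145   -0.22293284  0.14619844] [ 0.57612921 -0.09000625  0.1618985 ]
[-0.01804968  0.02117918  0.16788187]
t 10.85 p [ 0.5089 -0.1554  0.184 ] rpy deg [-89.63   0.26 -30.03] F [-0.3  0.2 -3.3] gap 0.0337
tool shift mm [  5.9  19.  -10.8] turn -0.03
```

Run:
```python
from h import *
s=robot.get_image("scene")
for uv,z in(((287.8,190),.07),((287.5,189.5),.07),((288.2,190.3),.07),((287.5,194.3),.05)):
    P=onz(s,[uv],z)[0]; v=P[:2]-[.5078,-.1683]; print(P,np.hypot(*v),np.degrees(np.arctan2(v[1],v[0])))
for a in range(-46,-10,4):
    print(a,[proj(s,[[.5078+.035*np.cos(np.radians(a)),-.1683+.035*np.sin(np.radians(a)),z]])[0].round(1) for z in(.07,.05)])
```

```text
[ 0.53940587 -0.18352671  0.07      ] 0.035082528001227804 -25.723290238713798
[ 0.5378518  -0.18541277  0.07      ] 0.034582618952097965 -29.659017388469284
[ 0.540065 -0.181842  0.07    ] 0.034991655004737436 -22.76836549558651
[ 0.53565436 -0.1881263   0.05      ] 0.03418986925678071 -35.44266897356602
-46 [array([286.1, 187.6]), array([286.5, 193.1])]
-42 [array([286.3, 188.1]), array([286.7, 193.6])]
-38 [array([286.6, 188.6]), array([287. , 194.1])]
-34 [array([286.9, 189. ]), array([287.4, 194.6])]
-30 [array([287.3, 189.5]), array([287.8, 195. ])]
-26 [array([287.8, 190. ]), array([288.2, 195.5])]
-22 [array([288.3, 190.4]), array([288.7, 195.9])]
-18 [array([288.9, 190.8]), array([289.3, 196.3])]
-14 [array([289.5, 191.1]), array([289.9, 196.7])]
```

The bright spot is sunlight coming through the plate's pin hole. The pin itself is the grey 3-px column topped at about (288,190), so its world angle is about −26±5°. I'll centre over the shaft and start lowering.

```bash
python3 -m handwheel '[[[0.003,0,-0.005,0,0.02],[0.003,0,-0.005,0,0.02],[0,0.003,0,0,0.02],[0,0.004,0,0,0.02],[0,0.004,0,0,0.02],[0,0.004,0,0,0.02],[0,0.004,0,0,0.02],[0,0,0,0,0.02],[0,0,0,0,0.02],[0,0,0,0,0.02]]]'
python3 - <<'E'
from h import *; go(.5086,-.1677,.150,-32);tilt()
d=robot.get_image("top"); 
s=robot.get_image("scene"); crop(s,245,120,110,100,6,"pics/s7.png")
E
```

```text
t: 11.9
eef_pos: [0.5088, -0.1673, 0.1625]
tcp_rot: [-1.564, 0.006, -0.523]
force: [-0.6, -0.3, -4.0]
finger_gap: 0.0338
t 11.9 p [ 0.5088 -0.1673  0.1625] rpy deg [-89.63   0.33 -29.99] F [-0.6 -0.3 -4. ] gap 0.0338
tool shift mm [ 0.  12.5 -0.4] turn 2.01
plate normal mrad [ 18.5 -21.5] up in tool [-0.0058 -1.      0.0065]
```

View pics/s7.png

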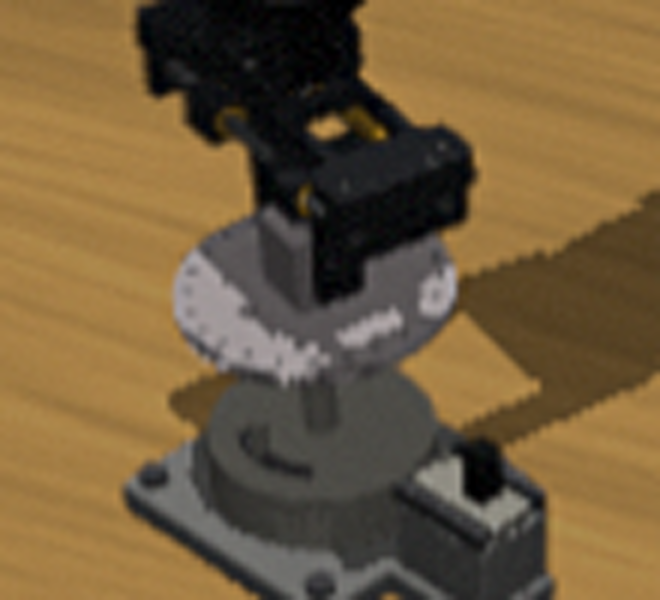

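Shaft enters behind the disc, as expected. Now lowering slowly.

```bash
python3 -m handwheel '[[[0,0.003,0,0,0.02],[0,0.003,0,0,0.02],[0,0.003,0,0,0.02],[0,0.003,0,0,0.02],[0,0.003,0,0,0.02],[0,0.002,0,0,0.02],[0,0.002,0,0,0.02],[0,0,0,0,0.02],[0,0,0,0,0.02],[0,0,0,0,0.02]]]'
python3 - <<'E'
from h import *; go(.5086,-.1677,.130,-32);tilt()
print(robot.get_state()["wrist_torque"])
E
```

```text
t: 13.0
eef_pos: [0.509, -0.1673, 0.142]
tcp_rot: [-1.564, 0.005, -0.523]
force: [0.4, -1.1, -3.6]
finger_gap: 0.0338
t 13.0 p [ 0.509  -0.1673  0.142 ] rpy deg [-89.63   0.29 -29.99] F [ 0.4 -1.1 -3.6] gap 0.0338
tool shift mm [-0.2 12.  -0.5] turn 2.01
plate normal mrad [ 17.9 -21.1] up in tool [-0.0051 -1.      0.0065]
[-0.06525402  0.03495799  0.00765996]
```

```bash
python3 -m handwheel '[[[0,0.0015,0,0,0.02],[0,0.0015,0,0,0.02],[0,0.0015,0,0,0.02],[0,0.0015,0,0,0.02],[0,0.0015,0,0,0.02],[0,0.0015,0,0,0.02],[0,0.001,0,0,0.02],[0,0,0,0,0.02],[0,0,0,0,0.02],[0,0,0,0,0.02]]]'
python3 - <<'E'
from h import *; go(.5086,-.1677,.130,-32);tilt()
print(robot.get_state()["wrist_torque"])
E
```

```text
t: 14.0
eef_pos: [0.5092, -0.1673, 0.1314]
tcp_rot: [-1.564, 0.005, -0.523]
force: [-0.1, 0.5, -3.6]
finger_gap: 0.0338
t 14.0 p [ 0.5092 -0.1673  0.1314] rpy deg [-89.63   0.26 -29.99] F [-0.1  0.5 -3.6] gap 0.0338
tool shift mm [-0.3  1.4 -0.6] turn 2.01
plate normal mrad [ 17.4 -20.8] up in tool [-0.0045 -1.      0.0065]
[ 0.0217833  -0.00751147  0.01349759]
```

```bash
python3 -m handwheel '[[[0,0.0015,0,0.5,0.02],[0,0.0015,0,0.5,0.02],[0,0.0015,0,0.5,0.02],[0,0.0015,0,0.5,0.02],[0,0.0015,0,0,0.02],[0,0.0015,0,0,0.02],[0,0.0015,0,0,0.02],[0,0.0015,0,0,0.02],[0,0.001,0,0,0.02],[0,0,0,0,0.02]]]'
python3 - <<'E'
from h import *; go(.5086,-.1677,.107,-32);tilt()
print(robot.get_state()["wrist_torque"])
E
```

```text
t: 15.0
eef_pos: [0.5092, -0.1672, 0.1172]
tcp_rot: [-1.564, 0.005, -0.561]
force: [-0.2, -0.5, -3.6]
finger_gap: 0.0338
t 15.0 p [ 0.5092 -0.1672  0.1172] rpy deg [-89.64   0.27 -32.17] F [-0.2 -0.5 -3.6] gap 0.0338
tool shift mm [-0.3 10.2 -0.7] turn -0.17
plate normal mrad [ 16.9 -21.4] up in tool [-0.0047 -1.      0.0063]
[-0.02880796  0.05842353 -0.00229658]
```

```bash
python3 -m handwheel '[[[0,0.001,0,0,0.02],[0,0.001,0,0,0.02],[0,0.001,0,0,0.02],[0,0.001,0,0,0.02],[0,0.001,0,0,0.02],[0,0.001,0,0,0.02],[0,0.001,0,0,0.02],[0,0.001,0,0,0.02],[0,0,0,0,0.02],[0,0,0,0,0.02]]]'
python3 - <<'E'
from h import *; go(.5086,-.1677,.107,-32);tilt()
print(robot.get_state()["wrist_torque"])
E
```

```text
t: 16.0
eef_pos: [0.5093, -0.1672, 0.1086]
tcp_rot: [-1.564, 0.005, -0.561]
force: [0.7, -0.6, -3.4]
finger_gap: 0.0335
t 16.0 p [ 0.5093 -0.1672  0.1086] rpy deg [-89.64   0.26 -32.17] F [ 0.7 -0.6 -3.4] gap 0.0335
tool shift mm [-0.3  1.6 -0.8] turn -0.17
plate normal mrad [ 16.7 -21.3] up in tool [-0.0046 -1.      0.0063]
[-0.03961893 -0.01853607 -0.00433999]
```

```bash
python3 -m handwheel '[[[0,0.0004,0,0,0.02],[0,0.0004,0,0,0.02],[0,0.0004,0,0,0.02],[0,0.0004,0,0,0.02],[0,0.0004,0,0,0.02],[0,0.0004,0,0,0.02],[0,0.0004,0,0,0.02],[0,0.0004,0,0,0.02],[0,0.0004,0,0,0.02],[0,0.0004,0,0,0.02]]]'
python3 - <<'E'
from h import *; go(.5086,-.1677,.107,-32);tilt()
print(robot.get_state()["wrist_torque"])
E
```

```text
t: 17.0
eef_pos: [0.5097, -0.1674, 0.107]
tcp_rot: [-1.565, 0.004, -0.561]
force: [-4.4, 2.2, 7.0]
finger_gap: 0.0338
t 17.0 p [ 0.5097 -0.1674  0.107 ] rpy deg [-89.66   0.2  -32.14] F [-4.4  2.2  7. ] gap 0.0338
tool shift mm [-0.8 -0.  -0.9] turn -0.14
plate normal mrad [ 16.  -20.5] up in tool [-0.0035 -1.      0.006 ]
[ 0.20960205  0.46453749 -0.01322199]
```

Contact came at TCP z = 0.107, exactly the pin-top height, with about 10 N. I'll turn gently towards −26°.

```bash
python3 -m handwheel '[[[-0.0003,0,0,0,0.02],[-0.0003,0.0002,0,-0.7,0.02],[0,0.0002,0,-0.7,0.02],[0,0.0002,0,-0.7,0.02],[0,0.0002,0,-0.7,0.02],[0,0.0002,0,-0.7,0.02],[0,0.0002,0,-0.7,0.02],[0,0.0002,0,-0.7,0.02],[0,0.0002,0,-0.7,0.02],[0,0.0002,0,-0.7,0.02]]]'
python3 - <<'E'
from h import *; go(.5086,-.1677,.107,-32);tilt()
print(robot.get_state()["wrist_torque"])
E
```

```text
t: 18.0
eef_pos: [0.5091, -0.1674, 0.1033]
tcp_rot: [-1.565, 0.003, -0.442]
force: [-1.2, -2.3, -3.1]
finger_gap: 0.0339
t 18.0 p [ 0.5091 -0.1674  0.1033] rpy deg [-89.65   0.15 -25.31] F [-1.2 -2.3 -3.1] gap 0.0339
tool shift mm [-0.3 -3.7 -0.5] turn 6.69
plate normal mrad [ 17.5 -18. ] up in tool [-0.0025 -1.      0.006 ]
[-0.36775928  0.08075401 -0.09816778]
```

It dropped 3.7 mm with no vertical contact left, so the pin has entered near yaw −26°. A slight side torque says to back off about half a degree. I'll continue down gently.

```bash
python3 -m handwheel '[[[0,0,0,0.5,0.02],[0,0.0005,0,0,0.02],[0,0.0005,0,0,0.02],[0,0.0005,0,0,0.02],[0,0.0005,0,0,0.02],[0,0.0005,0,0,0.02],[0,0.0005,0,0,0.02],[0,0.0005,0,0,0.02],[0,0,0,0,0.02],[0,0,0,0,0.02]]]'
python3 - <<'E'
from h import *; go(.5086,-.1677,.087,-26);tilt()
print(robot.get_state()["wrist_torque"])
E
```

```text
t: 19.0
eef_pos: [0.5091, -0.1673, 0.0993]
tcp_rot: [-1.565, 0.003, -0.451]
force: [0.5, -0.5, -2.9]
finger_gap: 0.0335
t 19.0 p [ 0.5091 -0.1673  0.0993] rpy deg [-89.64   0.15 -25.84] F [ 0.5 -0.5 -2.9] gap 0.0335
tool shift mm [-0.3 12.3 -0.6] turn 0.16
plate normal mrad [ 17.2 -18.4] up in tool [-0.0026 -1.      0.0063]
[-0.12313799 -0.0256685  -0.00240925]
```

Free now, and well below the pin top. Continuing.

```bash
python3 -m handwheel '[[[0,0.001,0,0,0.02],[0,0.001,0,0,0.02],[0,0.001,0,0,0.02],[0,0.001,0,0,0.02],[0,0.001,0,0,0.02],[0,0.001,0,0,0.02],[0,0.001,0,0,0.02],[0,0,0,0,0.02],[0,0,0,0,0.02],[0,0,0,0,0.02]]]'
python3 - <<'E'
from h import *; go(.5086,-.1677,.087,-26);tilt()
print(robot.get_state()["wrist_torque"])
E
```

```text
t: 20.0
eef_pos: [0.5092, -0.1673, 0.0916]
tcp_rot: [-1.565, 0.003, -0.451]
force: [-0.1, -0.1, -3.0]
finger_gap: 0.0336
t 20.0 p [ 0.5092 -0.1673  0.0916] rpy deg [-89.64   0.15 -25.84] F [-0.1 -0.1 -3. ] gap 0.0336
tool shift mm [-0.3  4.6 -0.6] turn 0.16
plate normal mrad [ 17.3 -18.4] up in tool [-0.0026 -1.      0.0062]
[-0.10150163  0.01300991  0.02447746]
```

```bash
python3 -m handwheel '[[[0,0.0005,0,0,0.02],[0,0.0005,0,0,0.02],[0,0.0005,0,0,0.02],[0,0.0005,0,0,0.02],[0,0.0004,0,0,0.02],[0,0.0004,0,0,0.02],[0,0.0004,0,0,0.02],[0,0.0004,0,0,0.02],[0,0.0004,0,0,0.02],[0,0.0004,0,0,0.02]]]'
python3 - <<'E'
from h import *; go(.5086,-.1677,.087,-26);tilt()
print(robot.get_state()["wrist_torque"])
E
```

```text
t: 21.0
eef_pos: [0.5092, -0.1672, 0.088]
tcp_rot: [-1.565, 0.003, -0.451]
force: [-2.2, 0.6, 1.8]
finger_gap: 0.0337
t 21.0 p [ 0.5092 -0.1672  0.088 ] rpy deg [-89.65   0.15 -25.83] F [-2.2  0.6  1.8] gap 0.0337
tool shift mm [-0.3  1.  -0.7] turn 0.17
plate normal mrad [ 17.4 -18.3] up in tool [-0.0026 -1.      0.0061]
[-0.07906291  0.26946356 -0.07375509]
```

The rim touches about 1 mm early, from the 1.4° tilt in the grip. Opening a little lets the plate settle flat.

```bash
python3 -m handwheel '[[[0,0,0,0,0.037],[0,0,0,0,0.04],[0,0,0,0,0.044],[0,0,0,0,0.05],[0,0,0,0,0.055],[0,0,0,0,0.055],[0,0,0,0,0.055],[0,0,0,0,0.055],[0,0,0,0,0.055],[0,0,0,0,0.055]]]'
python3 - <<'E'
from h import *; go(.5086,-.1677,.087,-26);tilt()
s=robot.get_image("scene"); crop(s,255,140,90,80,8,"pics/s8.png")
uv,P=cloud(s); v=P[:,:2]-[.5077,-.1683]; r=np.hypot(*v.T)
m=(r<.064)&(r>.03)&(P[:,2]>.053)&(P[:,2]<.066); Q=P[m]; A=np.c_[Q[:,:2]-[.5077,-.1683],np.ones(len(Q))]; print(m.sum(),np.median(Q[:,2]),np.linalg.lstsq(A,Q[:,2],rcond=None)[0])
E
```

```text
t: 22.0
eef_pos: [0.5106, -0.1678, 0.0887]
tcp_rot: [-1.565, -0.001, -0.451]
force: [0.3, -0.6, 0.1]
finger_gap: 0.0548
t 22.0 p [ 0.5106 -0.1678  0.0887] rpy deg [-8.964e+01 -5.000e-02 -2.584e+01] F [ 0.3 -0.6  0.1] gap 0.0548
tool shift mm [-1.9  1.7 -0.8] turn 0.16
plate normal mrad [ 14.1 -16.9] up in tool [ 9.0e-04 -1.0e+00  6.2e-03]
541 0.06041378093764038 [-0.00297086 -0.00469163  0.06028292]
```

View pics/s8.png

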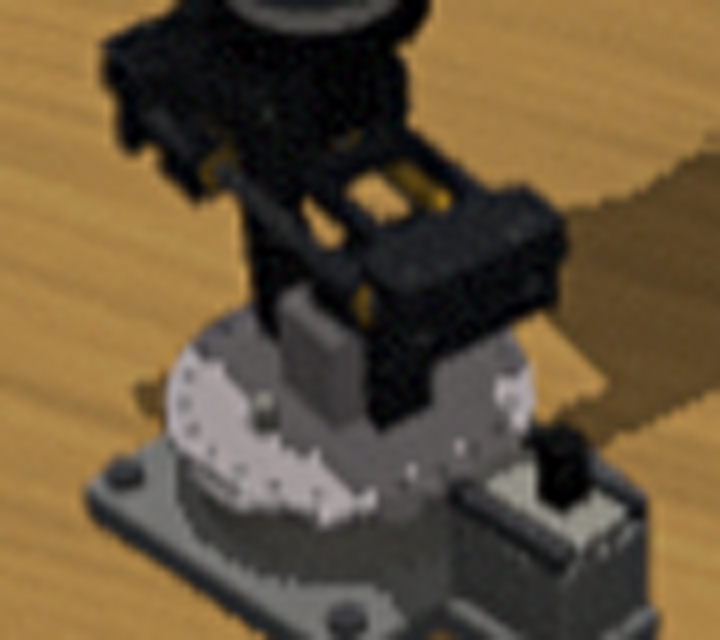

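The pin stands up through its hole at crop (263,410), and the disc looks level (slope about 5 mrad). I'll retreat upwards and check the height from both cameras.

```bash
python3 -m handwheel '[[[0,-0.003,0,0,0.055],[0,-0.006,0,0,0.055],[0,-0.01,0,0,0.055],[0,-0.012,0,0,0.055],[0,-0.012,0,0,0.055],[0,-0.012,0,0,0.055],[0,-0.012,0,0,0.055],[0,-0.012,0,0,0.055],[0,-0.008,0,0,0.05],[0,0,0,0,0.045]]]'
python3 - <<'E'
from h import *; go(.5395,-.0635,.18,-16.5)
s=robot.get_image("scene"); crop(s,255,140,90,80,8,"pics/s9.png")
d=robot.get_image("top"); crop(d,320,235,80,75,8,"pics/t9.png")
for x,c in((s,[.5077,-.1683]),(d,[.508,-.164])):
    uv,P=cloud(x); v=P[:,:2]-c; r=np.hypot(*v.T)
    m=(r<.052)&(r>.03)&(P[:,2]>.040)&(P[:,2]<.078); Q=P[m]; A=np.c_[Q[:,:2]-c,np.ones(len(Q))]; print(m.sum(),np.median(Q[:,2]),np.percentile(Q[:,2],[10,90]),np.linalg.lstsq(A,Q[:,2],rcond=None)[0])
    m=(r<.15)&(r>.13)&(P[:,2]<.012)&(P[:,2]>-.012); print("bench",np.median(P[m,2]))
E
```

```text
t: 23.05
eef_pos: [0.5113, -0.1689, 0.1861]
tcp_rot: [-1.565, -0.005, -0.451]
force: [-0.7, 0.3, -0.1]
finger_gap: 0.0456
t 23.05 p [ 0.5113 -0.1689  0.1861] rpy deg [-89.66  -0.31 -25.83] F [-0.7  0.3 -0.1] gap 0.0456
tool shift mm [-20.6   6.1 107.2] turn -9.33
370 0.06050552836615808 [0.05696408 0.06433313] [ 0.00637799 -0.01098577  0.06071854]
bench 0.002307963331119822
140 0.05792351305221788 [0.05462035 0.06057195] [-0.002348   -0.0010159   0.05774091]
bench -0.00020903310809761155
```

View pics/s9.png

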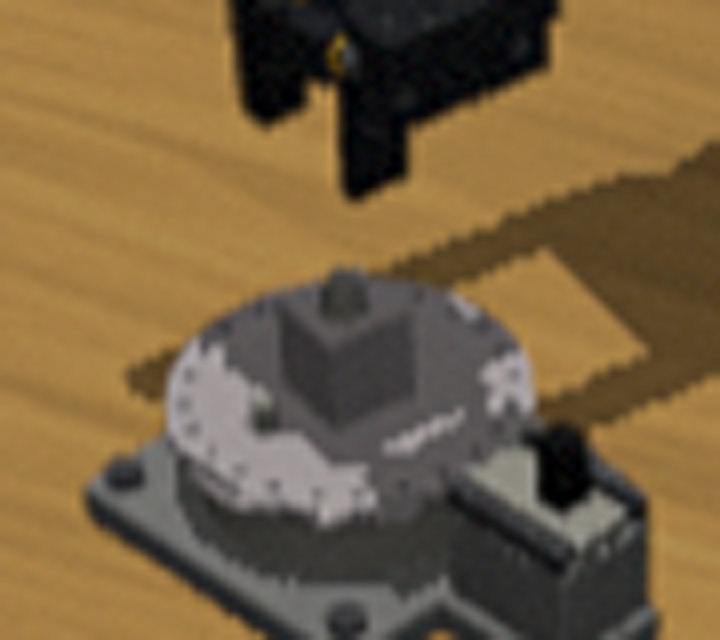

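View pics/t9.png

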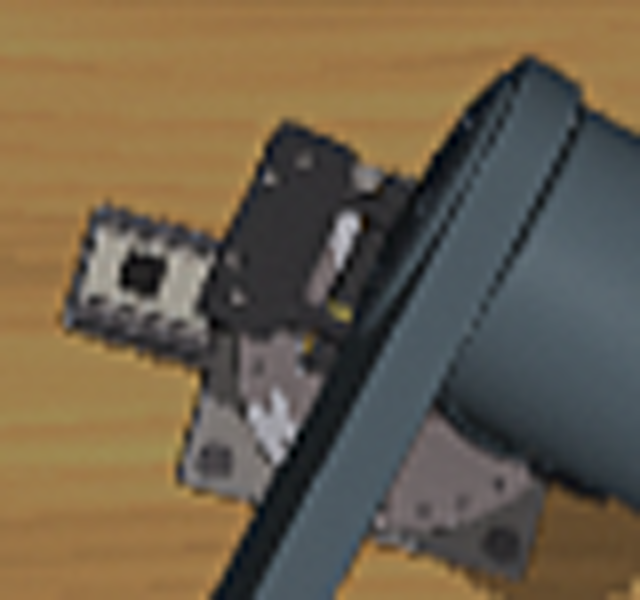

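Disc top above bench reads 58.2 mm (scene) and 58.1 mm (top), against a required 58 mm, so the plate is flush. Next I'll move over the latch knob.

```bash
python3 -m handwheel '[[[0,0,0,-4.6,0.045],[0,0,0,-4.6,0.045],[0,0,0,0,0.045],[0,0,0.018,0,0.045],[0,0,0.018,0,0.045],[0,0,0.018,0,0.045],[0,0,0.018,0,0.045],[0,0,0.018,0,0.045],[0,0,0.015,0,0.045],[0,0,0,0,0.045]]]'
python3 - <<'E'
from h import *; go(.5395,-.064,.125,-16.5)
E
```

```text
t: 24.15
eef_pos: [0.5377, -0.0634, 0.1776]
tcp_rot: [-1.563, 0.01, -0.304]
force: [-0.5, -0.1, -0.4]
finger_gap: 0.0452
t 24.15 p [ 0.5377 -0.0634  0.1776] rpy deg [-89.57   0.56 -17.42] F [-0.5 -0.1 -0.4] gap 0.0452
tool shift mm [ 2.  52.6 -0.1] turn -0.92
```

```bash
python3 -m handwheel '[[[0.001,0.006,0,-0.9,0.045],[0.001,0.006,0,0,0.045],[0,0.006,0,0,0.045],[0,0.006,0,0,0.045],[0,0.006,0,0,0.045],[0,0.005,0,0,0.045],[0,0.004,0,0,0.045],[0,0,0,0,0.045],[0,0,0,0,0.045],[0,0,0,0,0.045]]]'
python3 - <<'E'
from h import *; go(.5395,-.064,.094,-16.5)
s=robot.get_image("scene"); crop(s,285,140,90,80,8,"pics/s10.png")
d=robot.get_image("top"); crop(d,310,235,80,75,8,"pics/t10.png")
E
```

```text
t: 25.15
eef_pos: [0.5377, -0.0662, 0.133]
tcp_rot: [-1.564, 0.013, -0.292]
force: [-0.4, -0.0, -0.0]
finger_gap: 0.0448
t 25.15 p [ 0.5377 -0.0662  0.133 ] rpy deg [-89.61   0.76 -16.75] F [-0.4 -0.  -0. ] gap 0.0448
tool shift mm [ 1.1 39.   2.7] turn -0.25
```

View pics/s10.png

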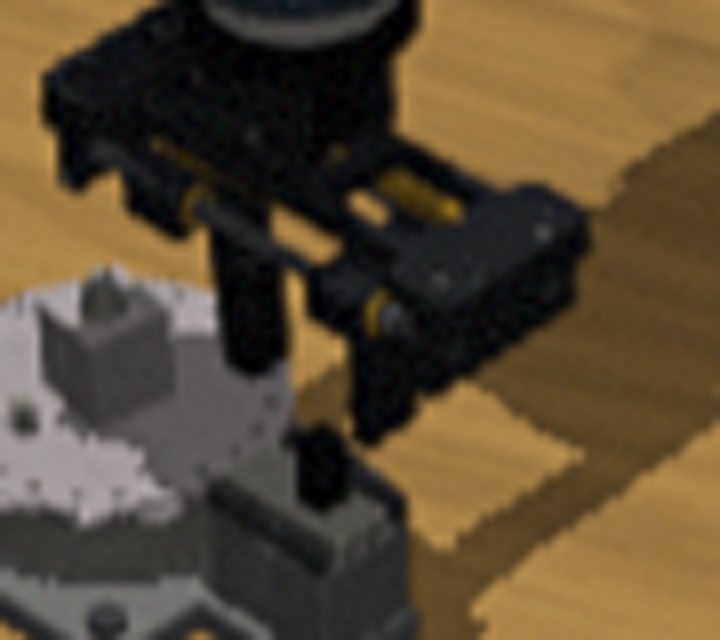

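View pics/t10.png

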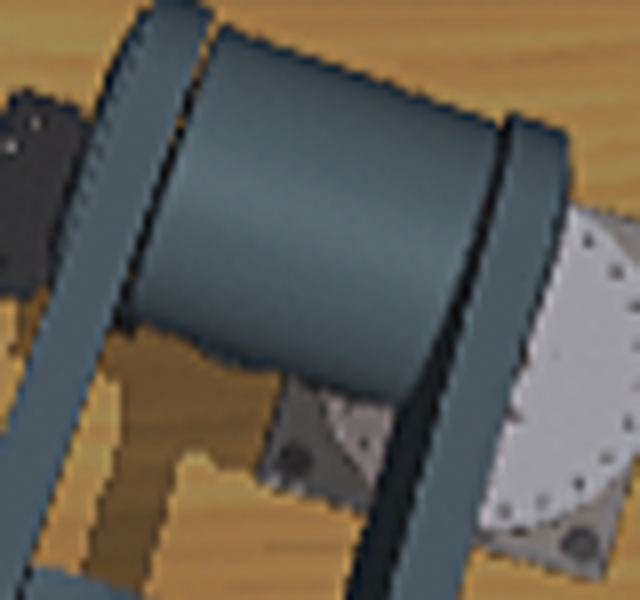

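The fingers straddle the knob at crop (322,465), inner finger at (250,370) and outer at (375,435). Descending.

```bash
python3 -m handwheel '[[[0.001,0.004,0.002,0,0.045],[0,0.004,0.001,0,0.045],[0,0.005,0,0,0.045],[0,0.005,0,0,0.045],[0,0.005,0,0,0.045],[0,0.005,0,0,0.045],[0,0.004,0,0,0.045],[0,0.003,0,0,0.045],[0,0,0,0,0.045],[0,0,0,0,0.045]]]'
python3 - <<'E'
from h import *; go(.5395,-.064,.094,-16.5)
s=robot.get_image("scene"); crop(s,285,140,90,80,8,"pics/s11.png")
E
```

```text
t: 26.25
eef_pos: [0.5393, -0.0629, 0.0948]
tcp_rot: [-1.564, 0.013, -0.292]
force: [-0.2, -0.3, -0.4]
finger_gap: 0.045
t 26.25 p [ 0.5393 -0.0629  0.0948] rpy deg [-89.61   0.76 -16.74] F [-0.2 -0.3 -0.4] gap 0.045
tool shift mm [ 0.5  0.8 -1. ] turn -0.24
```

View pics/s11.png

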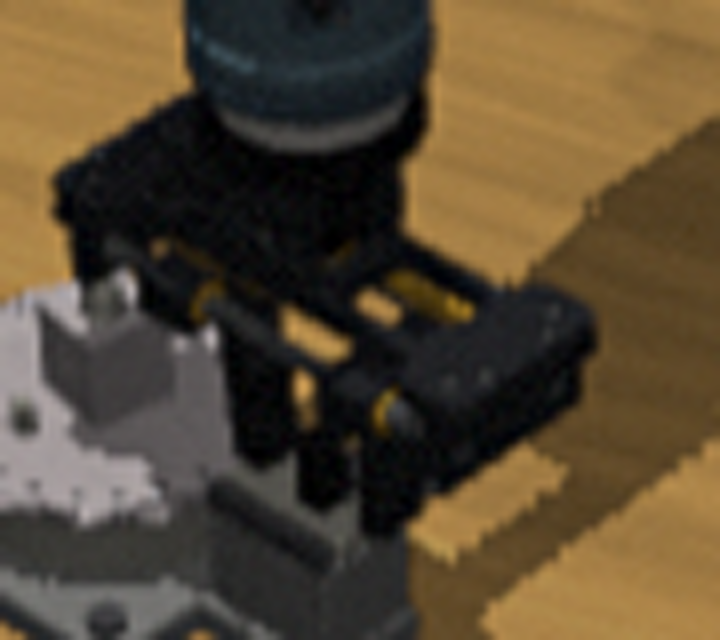

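The knob is between the fingers. I'll close lightly.

```bash
python3 -m handwheel '[[[0,0,0,0,0.03],[0,0,0,0,0.01],[0,0,0,0,0.01],[0,0,0,0,0.01],[0,0,0,0,0.01],[0,0,0,0,0.01],[0,0,0,0,0.01],[0,0,0,0,0.01],[0,0,0,0,0.01],[0,0,0,0,0.01]]]' 12
python3 - <<'E'
from h import *; go(.5395,-.064,.094,-16.5)
E
```

```text
t: 27.3
eef_pos: [0.5396, -0.0638, 0.0956]
tcp_rot: [-1.565, 0.012, -0.292]
force: [-0.2, -0.8, 0.1]
finger_gap: 0.0139
t 27.3 p [ 0.5396 -0.0638  0.0956] rpy deg [-89.68   0.68 -16.76] F [-0.2 -0.8  0.1] gap 0.0139
tool shift mm [ 0.   1.6 -0.2] turn -0.26
```

```bash
python3 -m handwheel '[[[0,0,-0.002,0,0.01],[0,0,-0.002,0,0.01],[0,0,-0.002,0,0.01],[0,0,-0.002,0,0.01],[0,0,-0.002,0,0.01],[0,0,-0.002,0,0.01],[0,0,-0.002,0,0.01],[0,0,-0.002,0,0.01],[0,0,0,0,0.01],[0,0,0,0,0.01]]]'
python3 - <<'E'
from h import *; go(.5328,-.0868,.0956,-16.5)
E
```

```text
t: 28.3
eef_pos: [0.535, -0.0786, 0.0956]
tcp_rot: [-1.562, 0.012, -0.293]
force: [0.7, 1.8, 0.1]
finger_gap: 0.0136
t 28.3 p [ 0.535  -0.0786  0.0956] rpy deg [-89.49   0.66 -16.76] F [0.7 1.8 0.1] gap 0.0136
tool shift mm [ 0.2  0.  -8.5] turn -0.26
```

```bash
python3 -m handwheel '[[[0,0,-0.002,0,0.01],[0,0,-0.002,0,0.01],[0,0,-0.002,0,0.01],[0,0,-0.001,0,0.01],[0,0,-0.001,0,0.01],[0,0,-0.001,0,0.01],[0,0,-0.001,0,0.01],[0,0,-0.001,0,0.01],[0,0,-0.001,0,0.01],[0,0,-0.001,0,0.01]]]'
python3 - <<'E'
from h import *; go(.5328,-.0868,.0956,-16.5)
E
```

```text
t: 29.3
eef_pos: [0.5324, -0.087, 0.0956]
tcp_rot: [-1.553, 0.011, -0.293]
force: [2.6, 7.1, 0.3]
finger_gap: 0.0137
t 29.3 p [ 0.5324 -0.087   0.0956] rpy deg [-88.97   0.61 -16.78] F [2.6 7.1 0.3] gap 0.0137
tool shift mm [0.3 0.  0.3] turn -0.28
```

The knob travelled 24 mm and stopped with 7.5 N, so the latch is at its end stop. Releasing.

```bash
python3 -m handwheel '[[[0,0,0,0,0.018],[0,0,0,0,0.03],[0,0,0,0,0.04],[0,0,0,0,0.04],[0,0,0,0,0.04],[0,0,0,0,0.04],[0,0,0,0,0.04],[0,0,0,0,0.04],[0,0,0,0,0.04],[0,0,0,0,0.04]]]'
python3 - <<'E'
from h import *; go(.5328,-.0868,.0956,-16.5)
E
python3 -m handwheel '[[[0,-0.004,0,0,0.04],[0,-0.006,0,0,0.04],[0,-0.01,0,0,0.04],[0,-0.012,0,0,0.04],[0,-0.012,0,0,0.04],[0,-0.012,0,0,0.04],[0,-0.012,0,0,0.04],[0,-0.012,0,0,0.04],[0,-0.01,0,0,0.04],[0,0,0,0,0.04]]]'
```

```text
t: 30.3
eef_pos: [0.5321, -0.0888, 0.0956]
tcp_rot: [-1.555, 0.011, -0.293]
force: [-0.4, -0.4, 0.1]
finger_gap: 0.0401
t 30.3 p [ 0.5321 -0.0888  0.0956] rpy deg [-89.12   0.6  -16.79] F [-0.4 -0.4  0.1] gap 0.0401
tool shift mm [0.1 0.  2.1] turn -0.29
t: 31.3
eef_pos: [0.5337, -0.0909, 0.1963]
tcp_rot: [-1.556, 0.006, -0.293]
force: [-0.4, -1.0, -0.1]
finger_gap: 0.0397
```

```bash
python3 -m handwheel '[[[0,-0.005,0.015,0,0.04],[0,-0.005,0.02,0,0.04],[0,0,0.025,0,0.04],[0,0,0.025,0,0.04],[0,0,0.025,0,0.04],[0,0,0.025,0,0.04],[0,0,0.025,0,0.04],[0,0,0.02,0,0.04],[0,0,0.01,0,0.04],[0,0,0,0,0.04]]]'
python3 - <<'E'
from h import *
s=robot.get_image("scene"); crop(s,255,150,90,75,8,"pics/s12.png"); cv2.imwrite("pics/s12f.png",s["frame"][:,:,::-1])
d=robot.get_image("top"); crop(d,320,235,80,75,8,"pics/t12.png")
for x,c in((s,[.5077,-.1683]),(d,[.508,-.164])):
    uv,P=cloud(x); v=P[:,:2]-c; r=np.hypot(*v.T)
    m=(r<.052)&(r>.03)&(P[:,2]>.040)&(P[:,2]<.066); Q=P[m]; A=np.c_[Q[:,:2]-c,np.ones(len(Q))]; print(m.sum(),np.median(Q[:,2]),np.linalg.lstsq(A,Q[:,2],rcond=None)[0])
    m=(r<.15)&(r>.13)&(P[:,2]<.012)&(P[:,2]>-.012); print("bench",np.median(P[m,2]))
E
```

```text
t: 32.3
eef_pos: [0.5885, 0.1064, 0.2066]
tcp_rot: [-1.555, 0.015, -0.293]
force: [-1.0, -0.3, -0.3]
finger_gap: 0.04
311 0.06027316042272113 [-0.00565002 -0.00664245  0.06041092]
bench 0.0024246721464020737
596 0.057908311565914694 [ 0.00077486 -0.00238069  0.057831  ]
bench -7.91981403538422e-05
```

View pics/s12.png

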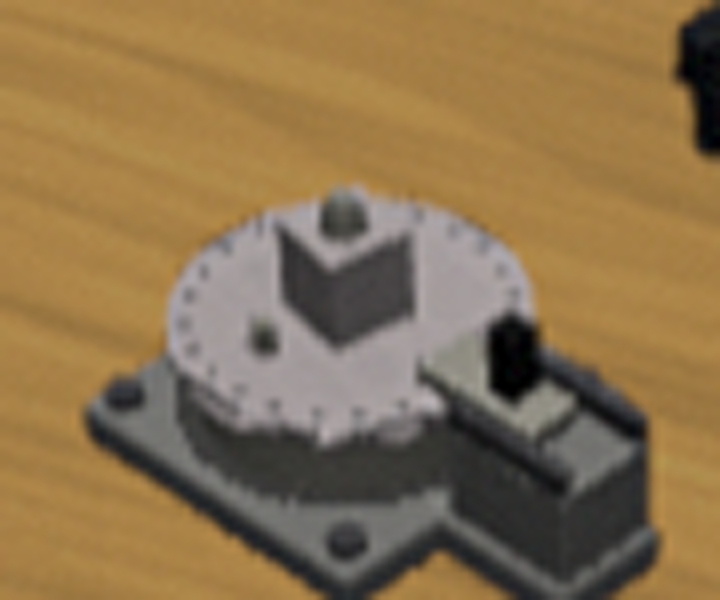

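View pics/t12.png

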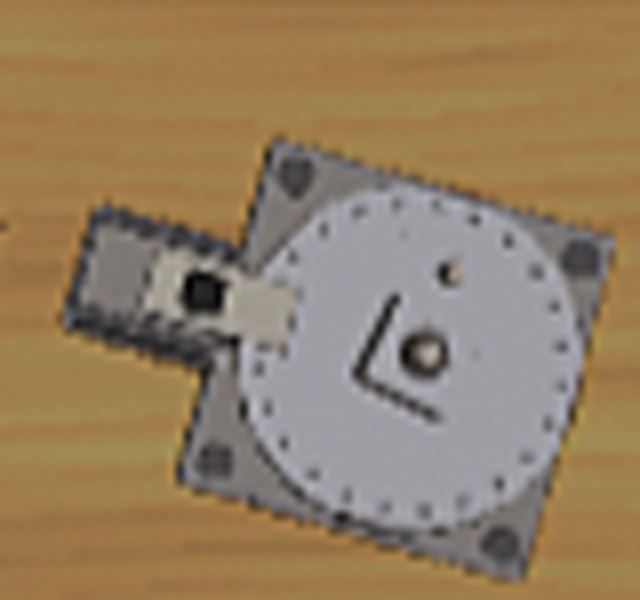

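View pics/s12f.png

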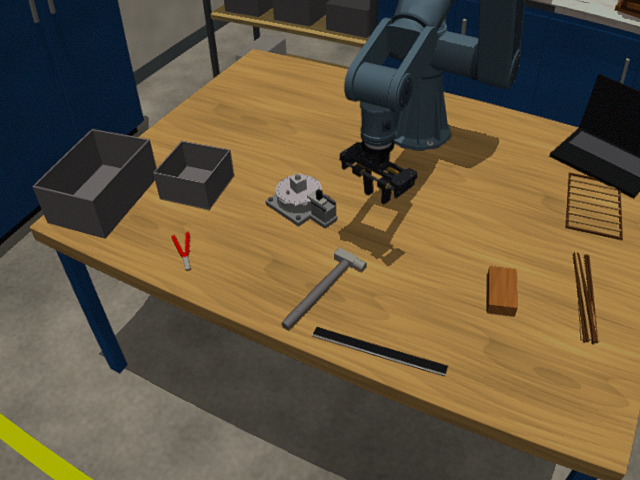

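The tongue covers the rim and the pin and shaft stand through the plate. The knob moved about 8 px (about 23 mm) in the top view, and the bystanders are unmoved. Handing in.

```bash
python3 -c "
from station import robot
print(robot.finish_job())"
```

```text
the job is handed in; nothing more can be done
None
```

The index plate is flush on the stand with the shaft and pin through it, the latch is home over its rim, and the job is handed in. I gripped the plate by its hub and lowered it until it touched the pin top at about 10 N. I then turned it from −32° to about −26° world yaw until the pin entered, lowered it to the flange and let go. After that I slid the latch by its knob.

Last checks, at about 32 s of the 72 s allowed:
- **Plate:** the disc top reads 57.9 mm (scene camera) and 58.0 mm (top camera) above the bench, against 58 mm expected. The tilt reads under 0.01 rad.
- **Latch:** the knob travelled 24 mm by the arm's position and stopped against 7.5 N. The top picture gives about 23 mm.
- **Bystanders:** the hammer, bin and offcut look unmoved by eye; I did not measure them. The gripper is open and clear of everything.

Two readings disagreed or drifted:
- **Camera offset:** the scene camera reads about 2.4 mm high, so I took its heights relative to the bench. The two cameras also differed by about 4 mm in y.
- **Tilt in the grip:** the gripper leaned about 1.2° when it took the plate, so the rim touched about 1 mm early. The plate settled flat when released.

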